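# Run the stirrer on the hold-to-run paddle

### The job

Slide the stoppered flask across the stirring plate from the grey ring to the centre of the blue ring, upright and without lifting it off the plate, and let go of it. Only then press the spring-loaded black paddle of the yellow hold-to-run switch down with the fingers until its orange pointer stands in the green band, never down to its bottom stop, and finish while still holding it there. Leave the dropper bottle, the small beaker and the petri dish where they are.

Things in the scene. Friction and masses are not known exactly. Their poses are not given: they have to be found in the camera images.
- flask: Small clear conical flask with red-brown stopper, 51 mm across the base, 94 mm tall, 0.06 to 0.1 kg; straight neck 22 mm in diameter from 59 to 84 mm above the base, stopper above it; best gripped from above across the neck. Starts upright near the centre of the grey ring. Origin at the centre of its underside, z up.
- stir_plate: Fixed low stirring plate, grey case with a flat smooth white top, 140 mm (its x) by 300 mm (its y), 30 mm high. Origin at the centre of its underside on the bench, z up, x away from its front with two black knobs. The rings are painted 80 mm either side of its middle along its y; which one is blue varies.
- run_ring: Blue painted ring with a blue centre dot on the top of the stirring plate, 72 mm outer and 58 mm inner diameter, flush (nothing to bump over): the place the flask must go to. Origin at its centre on the plate's top.
- park_ring: Grey painted ring with a grey centre dot, same size, flush, 160 mm from the blue ring: where the flask starts. Origin at its centre on the plate's top.
- hold_switch: Fixed yellow switch box, 150 (its x) x 84 (its y) x 28 mm high. Its paddle points to -x from a hinge 60 mm high at x +45 mm, between dark cheeks 73 mm high. By the paddle's free end (x -64 to -69, y +25 to +41 mm) a fixed scale, 86 mm high, has white, green and red bands from the top down. Origin at the centre of its underside on the bench, z up.
- paddle_pad (a point): Centre of the top face of the paddle's black ribbed pad (50 mm along the paddle, 44 mm across), the point to press; 85 mm from the hinge. Its height over the bench is 78 mm at rest, 65 mm in the middle of the green band and 52 mm at the bottom stop. It moves with the paddle.
- paddle (a joint): Angle of the paddle in rad: 0 at rest (sloping up to its free end), grows as it is pressed down, 0.30 at the bottom stop; green band 0.10 to 0.20, middle 0.15 (pad about 12 mm below rest). A spring pushes it back up: about 3 N at the pad to start it, 6 N in the middle of the green band, 8.5 N at the stop; it springs back when let go.
- dropper_bottle: Loose amber dropper bottle, 39 mm in diameter, 110 mm tall, on the bench behind the stirring plate; to be left alone. Origin at the centre of its underside.
- small_beaker: Loose small clear beaker, about 50 mm in diameter, 58 mm tall, on the bench behind the switch; to be left alone. Origin at the centre of its underside.
- petri_dish: Loose petri dish, 61 mm in diameter, 14 mm high, on the bench in front of the stirring plate; to be left alone. Origin at the centre of its underside.
Not all that is in view belongs to the job. Leave any turquoise look-alike of the flask alone.

How it is judged:
By the outcome, as a careful person would: the job done as asked, in the order asked, and still so for the second after the job is handed in, while the arm keeps its last pose, push and grip.
It also fails if it takes over 43 s, if anything falls off the work surface, if the arm or the gripper's body presses on something with over 40 N, if the wrist force passes 120 N, or if a joint passes its speed limit or range.

### The arm

A 6-joint arm with a two-finger parallel gripper is mounted at the origin on a cart in front of the work surface, level with it; the furniture and walls round the work are solid. World frame = base frame: x ahead of the robot, y to its left, z up, the work surface at z = 0. Lengths are in m, angles in degrees, forces in N, time in s.
With the tool pointing down it reaches from about 0.4 to 0.825 m from the base axis. Payload 7 kg.
Tool frame: the origin (TCP) lies midway between the tips of the shut fingers; the grasp point (between the pads) lies 19 mm behind it; z points along the fingers, y is the line along which they close (so a half turn about z gives the same grasp; the last joint's range is limited). The gripper opens to 88 mm and grips with 3 to 60 N. Pads are 19 mm wide; open, the fingers measure 130 mm over their backs; the gripper's body (78 mm by 193 mm) begins 47 mm behind the grasp point.
Start: joints at [-60.155, 20.546, 0.682, 0, -70.136, -16.507], TCP at [0.156, -0.657, 0.227] pointing down, gripper open.
Joint ranges: [-176.03, 176.03], [-82.01, 121.73], [-58.28, 71.71], [-173.87, 95.51], [-174.79, -0.11], [-173.66, 173.66]. Speed limits (degrees/s): [136.94, 136.94, 172.46, 180, 180, 180].

### API

Orientations are given as [roll, pitch, yaw] about the fixed x, y, z axes, in that order (R = Rz(yaw) Ry(pitch) Rx(roll)).
In Python, from plant import ctrl gives the robot as it stands. The module is installed in compiled form; this text tells all that it offers.
- The arm moves only by the tool send_rows, never from a script. Its argument "plan" is a list that holds one entry, the list of rows, each a list of 6 numbers: the shift along the tool's x, y, z in shares of 75 cm (1.0 is 75 cm), then the turn, a rotation vector about the tool's x, y, z in shares of 360 degrees (1.0 is 360 degrees). A call has 1 to 8 rows; each row is the pose to reach, as a shift and turn from the pose commanded when the call began, along the tool's axes at that moment; what a row does not reach only later rows make up. A row lasts 1/12 s, in which the tool goes at most 41.7 mm and 7.16 degrees, less where a joint would pass 70% of its speed; a pose out of reach is approached as far as the arm can. A call with a gripper value outside its range is refused whole. "fingers" is the opening, from 0 (shut) to 1 (fully open), set as the call begins (left out, the last holds). The fingers move at their own pace and stop on an object; the grip force is fixed at half the most. Time passes only in rows, so rows that repeat a pose let the fingers close. It gives the time, the measured TCP pose, the force, the opening and the grip force at its end, in the units of the state.
- ctrl.get_obs(): the state, without advancing time (a new reading comes with each control period).
- ctrl.snapshot(name): name is "scene" or "top" or "wrist"; returns a dict with "img" (400x640x3 uint8, red, green, blue), "K" (3x3 intrinsics, pixels), "pose" (4x4, takes a point from camera to world coordinates). Camera axes: x right, y down, z forward; pixel columns grow to the right and rows downward; lengths in m; the calibration is good to about 2 mm. A picture is of the moment at which its call begins. There is no depth.
- ctrl.close_job(): hands the job in; it is judged then, once.
The state is a dict: "clock": time; "joint_pos": joint angles; "qvel": joint speeds; "tau": joint torques, N m; "tool_pos": TCP position; "orientation": TCP orientation; "force": force on the tool from outside, world axes, zero at the start; "moment": the same for the moment, N m; "opening": finger opening in m; "gripper_force": force on a finger pad.
Only numpy, scipy, OpenCV 4.12 (cv2) and the standard library are available. Lean on these libraries where they do the work, as an engineer would, in place of code of your own. Each camera call takes 0.05 s, during which the arm holds its last target. There are 200 camera calls.

## Working session

There is one attempt and no reset: what is moved stays moved. The work goes in short steps, Python scripts to look and compute and a tool call to move; the robot and the scene stay as the last step left them, time stands still between calls to the robot, and variables do not carry over. Pictures are saved under pics/ and viewed, at most 10 in all, crops included, and the job is handed in when it is done.

Besides the shell and the picture viewer there is one more tool, called after ">>>" by a JSON object that holds its "api" and its "payload", one argument or row to a line. send_rows: Moves the arm, as the interface text tells. Its arguments: {"type":"object","properties":{"plan":{"type":"array","items":{"type":"array","items":{"type":"array","items":{"type":"number"}}}},"fingers":{"type":"number"}},"required":["plan"]}

```bash
mkdir -p pics; python3 - <<'E'
from plant import ctrl
import cv2,numpy as np,pickle
o=ctrl.get_obs();print(o)
d={}
for n in("scene","top"):
    s=ctrl.snapshot(n);d[n]=s;cv2.imwrite(f"pics/{n}0.png",s["img"][:,:,::-1]);print(n,s["K"].tolist(),np.round(s["pose"],4).tolist())
pickle.dump(d,open("d0.pkl","wb"))
E
```

```text
{'clock': 0.0, 'joint_pos': array([-6.01570353e+01,  2.05903041e+01,  6.33664805e-01, -2.20227493e-02,
       -7.01333256e+01, -1.65071140e+01]), 'qvel': array([-0.10122402,  0.03825484,  0.0917591 ,  0.01603411, -0.06249171,
        0.03666213]), 'tau': array([ 1.81842082e-03, -5.82716811e+01,  2.93071175e+01,  6.99735090e+00,
        6.83311999e-03, -1.44059295e-04]), 'tool_pos': array([ 0.15557404, -0.65633237,  0.22562862]), 'orientation': array([ 1.79907860e+02, -5.71537171e-03, -1.66671645e+02]), 'force': array([ 0.40660045,  0.79046199, -1.31676511]), 'moment': array([ 0.02383745,  0.0088487 , -0.01343522]), 'gripper_force': 0.0, 'opening': 0.08755790964613906}
scene [[478.0282735652968, 0.0, 319.2249830005905], [0.0, 478.0282735652968, 192.42124673396665], [0.0, 0.0, 1.0]] [[-0.7931, -0.2545, 0.5533, -0.0989], [-0.609, 0.3153, -0.7278, 0.7873], [0.0108, -0.9142, -0.4051, 0.5631], [0.0, 0.0, 0.0, 1.0]]
top [[454.0162970894722, 0.0, 313.75383016325196], [0.0, 454.0162970894722, 195.83261678798928], [0.0, 0.0, 1.0]] [[0.006, -0.9978, 0.0661, 0.476], [-1.0, -0.0055, 0.0079, -0.0532], [-0.0075, -0.0662, -0.9978, 1.1696], [0.0, 0.0, 0.0, 1.0]]
```

View pics/scene0.png

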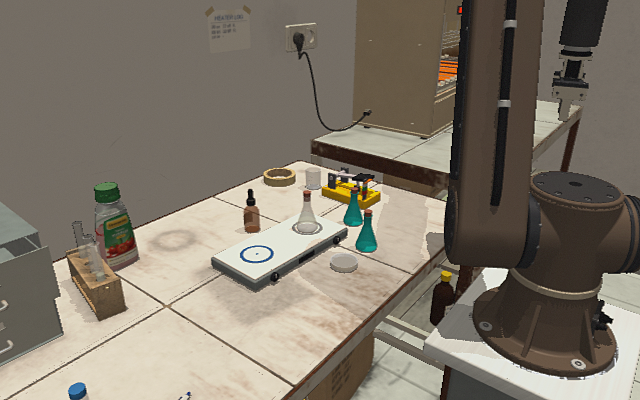

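View pics/top0.png

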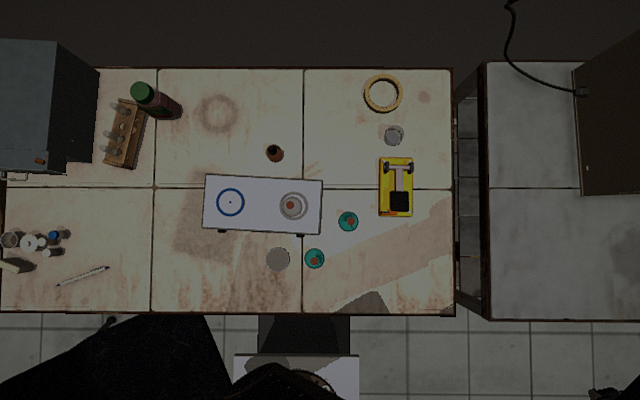

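The flask stands on the grey ring (top view about 292,206) and the blue ring is at 230,202. The switch is at 396,186 with its pad at 400,201. The turquoise decoys are at 348,221 and 314,258, the dish at 277,258, the dropper at 274,153 and the beaker at 393,136.

```bash
cat > h.py <<'E'
import cv2,numpy as np
def ray(s,u):
    d=s["pose"][:3,:3]@np.linalg.solve(s["K"],[u[0],u[1],1]);return s["pose"][:3,3],d/np.linalg.norm(d)
def onz(s,u,z):
    c,d=ray(s,u);return c+d*(z-c[2])/d[2]
def tri(*su):
    A=np.zeros((3,3));b=np.zeros(3);rs=[ray(s,u) for s,u in su]
    for c,d in rs:
        P=np.eye(3)-np.outer(d,d);A+=P;b+=P@c
    p=np.linalg.solve(A,b);return p,[np.linalg.norm((np.eye(3)-np.outer(d,d))@(p-c)) for c,d in rs]
def blobs(s,lo,hi,roi,amin=6):
    h=cv2.cvtColor(s["img"],cv2.COLOR_RGB2HSV);m=cv2.inRange(h,lo,hi)
    x0,y0,x1,y1=roi;k=np.zeros_like(m);k[y0:y1,x0:x1]=m[y0:y1,x0:x1]
    n,l,st,ce=cv2.connectedComponentsWithStats(k)
    return [(ce[i],st[i].tolist(),l==i) for i in range(1,n) if st[i][4]>=amin]
E
python3 - <<'E'
import pickle;from h import *
np.set_printoptions(precision=4,suppress=True)
d=pickle.load(open("d0.pkl","rb"));T,S=d["top"],d["scene"]
def show(n,s,*a):
    r=blobs(s,*a)
    for b in r:print(n,b[0],b[1])
    return r
bt=show("blueT",T,(95,90,40),(125,255,255),(205,180,260,230))
bs=show("blueS",S,(95,90,40),(125,255,255),(225,235,290,275))
show("redT",T,(0,90,60),(12,255,255),(280,195,302,218)); show("redS",S,(0,80,40),(14,255,255),(295,185,318,206))
yt=show("yelT",T,(20,150,80),(35,255,255),(370,150,420,225),50)
kt=show("blkT",T,(0,0,0),(180,255,40),(380,175,412,213),30)
def ell(bl):
    m=max(bl,key=lambda b:b[1][4])[2].astype('uint8');c=max(cv2.findContours(m,0,1)[0],key=cv2.contourArea);return cv2.fitEllipse(c)[0]
et,es=ell(bt),ell(bs);print("ring",et,es,tri((T,et),(S,es)),onz(T,et,.03))
m=max(yt,key=lambda b:b[1][4])[2].astype('uint8');r=cv2.minAreaRect(cv2.findNonZero(m));print(r,onz(T,r[0],.028));print([onz(T,p,.028)[:2] for p in cv2.boxPoints(r)])
m=max(kt,key=lambda b:b[1][4])[2].astype('uint8');r=cv2.minAreaRect(cv2.findNonZero(m));print(r,onz(T,r[0],.078))
h=cv2.cvtColor(T["img"],cv2.COLOR_RGB2HSV)
for n,u,z in(("decoyA",(348,221),.04),("decoyB",(314,258),.04),("drop",(274,153),.08),("beak",(393,136),.03),("dish",(277,258),.01),("tapes",(382,94),.03)):print(n,onz(T,u,z))
for p in((206,175),(323,179),(321,234),(203,228)):print("pl",onz(T,p,.03))
a=cv2.resize(T["img"][140:250,190:420],None,fx=3.4,fy=3.4,interpolation=cv2.INTER_CUBIC)
b=cv2.resize(S["img"][155:265,205:385],None,fx=4,fy=4)[:220,:782]
b=cv2.copyMakeBorder(b,0,0,0,a.shape[1]-b.shape[1],0) if b.shape[1]<a.shape[1] else b[:,:a.shape[1]]
cv2.imwrite("pics/c1.png",np.vstack([a,b])[:,:,::-1])
E
```

```text
blueT [229.7249 201.7037] [216, 188, 28, 28, 189]
blueS [255.5625 254.6797] [240, 246, 33, 17, 128]
redT [289.6458 204.6458] [286, 201, 8, 8, 48]
redS [306.45 194.55] [303, 190, 8, 11, 60]
yelT [388.9511 180.7492] [380, 158, 33, 53, 634]
yelT [407.1329 192.2152] [391, 171, 22, 46, 316]
blkT [398.7613 200.1857] [390, 175, 19, 37, 377]
ring (229.79379272460938, 201.80149841308594) (256.19696044921875, 253.89901733398438) (array([0.5365, 0.1682, 0.0292]), [np.float64(0.0015691240386127507), np.float64(0.0015691240386127776)]) [0.5353 0.167  0.03  ]
((395.5576171875, 184.00222778320312), (31.092397689819336, 53.07614517211914), 2.2025980949401855) [ 0.5826 -0.2502  0.028 ]
[array([ 0.517 , -0.2083]), array([ 0.6514, -0.214 ]), array([ 0.6487, -0.2925]), array([ 0.5145, -0.2862])]
((399.0, 193.0), (36.0, 18.0), 90.0) [ 0.5563 -0.2498  0.078 ]
decoyA [ 0.4887 -0.1297  0.04  ]
decoyB [ 0.3969 -0.0458  0.04  ]
drop [0.6516 0.0523 0.08  ]
beak [ 0.7046 -0.2442  0.03  ]
dish [0.3942 0.0483 0.01  ]
tapes [ 0.8128 -0.2167  0.03  ]
pl [0.6028 0.2285 0.03  ]
pl [ 0.5942 -0.0673  0.03  ]
pl [ 0.4559 -0.0629  0.03  ]
pl [0.4691 0.2331 0.03  ]
```

View pics/c1.png

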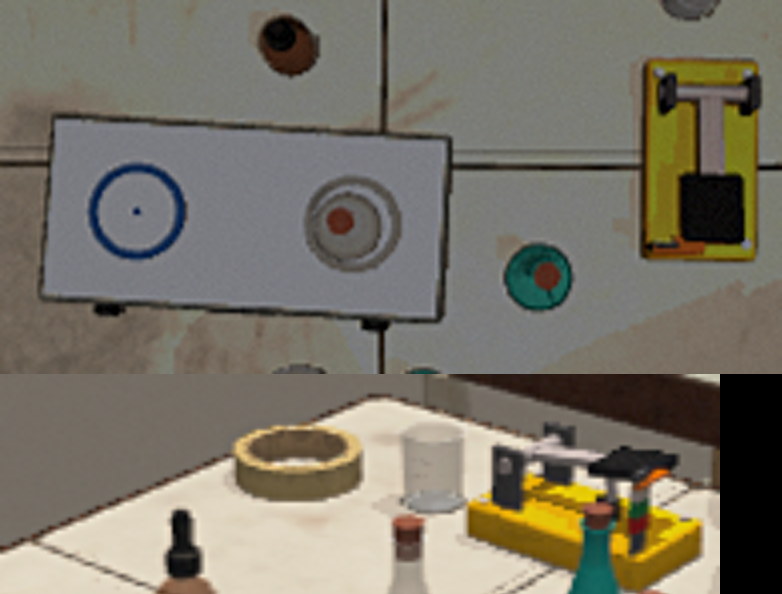

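```bash
cat >> h.py <<'E'
from scipy.spatial.transform import Rotation as Ro
def go(o,p,yaw=None):
    R=Ro.from_euler("xyz",o["orientation"],degrees=True)
    t=[] if yaw is None else (R.inv()*Ro.from_euler("xyz",[180,0,yaw],degrees=True)).as_rotvec(degrees=True)
    return np.round(np.r_[R.inv().apply(np.array(p)-o["tool_pos"])*100,t],2).tolist()
E
python3 - <<'E'
import pickle;from h import *
from plant import ctrl
np.set_printoptions(precision=4,suppress=True)
d=pickle.load(open("d0.pkl","rb"));T,S=d["top"],d["scene"]
print(tri((T,(289.65,204.65)),(S,(306.45,194.55))))
c=[(680,173),(745,173),(680,243),(745,243)]
for p in c+[(712.5,208)]:print("pad",onz(T,(190+p[0]/3.4,140+p[1]/3.4),.078))
# grey ring centre: crop (352,223)
print("park",onz(T,(190+352/3.4,140+223/3.4),.03), "S pad",tri((T,(190+712.5/3.4,140+208/3.4)),(S,(205+633/4,155+90/4))))
print(go(ctrl.get_obs(),(.49,.01,.24),-180))
E
```

```text
(array([0.5259, 0.0117, 0.1163]), [np.float64(0.0011619583327376066), np.float64(0.001161958332737739)])
pad [ 0.5613 -0.2282  0.078 ]
pad [ 0.5615 -0.2741  0.078 ]
pad [ 0.5117 -0.2279  0.078 ]
pad [ 0.5119 -0.2737  0.078 ]
pad [ 0.5366 -0.251   0.078 ]
park [0.5266 0.0065 0.03  ] S pad (array([ 0.5381, -0.2512,  0.0723]), [np.float64(0.0014925865125028652), np.float64(0.0014925865125028487)])
[-47.91, 57.13, -1.35, 0.09, -0.02, 13.33]
```

Units first: shifts go in shares of 75 cm and turns go in shares of 360 degrees. So 57.1 cm / 75 = 0.7613, -47.9 cm / 75 = -0.6387, 13.3 degrees / 360 = 0.0369.

>>> {"api": "send_rows", "payload": {
  "plan": [
    [[-0.32,0.38,-0.0187,0,0,0.0167],[-0.6387,0.7613,-0.0187,0,0,0.0369],[-0.6387,0.7613,-0.0187,0,0,0.0369],[-0.6387,0.7613,-0.0187,0,0,0.0369],[-0.6387,0.7613,-0.0187,0,0,0.0369],[-0.6387,0.7613,-0.0187,0,0,0.0369],[-0.6387,0.7613,-0.0187,0,0,0.0369],[-0.6387,0.7613,-0.0187,0,0,0.0369]]
  ],
  "fingers": 1
}}

```text
clock: 0.77
tool_pos: [0.3051, -0.3576, 0.2331]
orientation: [180.0, 0.0, -180.0]
force: [1.5, 0.8, 0.4]
opening: 0.0878
gripper_force: 0.0
```

```bash
python3 -c "
from h import *;from plant import ctrl
o=ctrl.get_obs();print(o['clock'],o['tool_pos'],o['orientation'],o['qvel'].round(1));print(go(o,(.49,.01,.24),-180))"
```

```text
0.7667 [ 0.30514383 -0.35762603  0.2331303 ] [ 1.79989880e+02  5.57812692e-04 -1.79983152e+02] [ 65.3 -21.8 -21.2   0.2  -0.3 -64.9]
[-18.5, 36.76, -0.68, 0.01, 0.0, 0.02]
```

Scaled: 35 cm / 75 = 0.4667, -17.5 cm / 75 = -0.2333.

>>> {"api": "send_rows", "payload": {
  "plan": [
    [[-0.2333,0.4667,-0.0093,0,0,0],[-0.2333,0.4667,-0.0093,0,0,0],[-0.2333,0.4667,-0.0093,0,0,0],[-0.2333,0.4667,-0.0093,0,0,0],[-0.2333,0.4667,-0.0093,0,0,0],[-0.2333,0.4667,-0.0093,0,0,0],[-0.2333,0.4667,-0.0093,0,0,0],[-0.2333,0.4667,-0.0093,0,0,0]]
  ]
}}

```text
clock: 1.43
tool_pos: [0.454, -0.0592, 0.2394]
orientation: [180.0, 0.0, -179.9]
force: [0.9, -0.8, 0.1]
opening: 0.0878
gripper_force: 0.0
```

Scaled: 1.5 cm / 75 = 0.02.

>>> {"api": "send_rows", "payload": {
  "plan": [
    [[0,0.02,0,0,0,0],[0,0.02,0,0,0,0],[0,0.02,0,0,0,0],[0,0.02,0,0,0,0],[0,0.02,0,0,0,0]]
  ]
}}

```text
clock: 1.85
tool_pos: [0.4534, -0.0471, 0.2392]
orientation: [-180.0, -0.0, 180.0]
force: [-0.2, 0.1, -0.2]
opening: 0.0876
gripper_force: 0.0
```

```bash
python3 - <<'E'
from h import *;from plant import ctrl;import pickle
o=ctrl.get_obs();s=ctrl.snapshot("wrist");pickle.dump((o,s),open("w1.pkl","wb"));cv2.imwrite("pics/w1.png",s["img"][:,:,::-1])
print(o['clock'],o['tool_pos'],o['orientation'],o['force'],np.abs(o['qvel']).max());print(s["pose"].round(3).tolist(),s["K"][0])
E
```

```text
1.85 [ 0.45342432 -0.04712265  0.23915169] [-1.79997313e+02 -1.42682706e-02  1.79980477e+02] [-0.15112969  0.0969486  -0.19016588] 0.42448449451029135
[[0.0, 0.961, 0.278, 0.378], [1.0, -0.0, 0.0, -0.047], [0.0, 0.278, -0.961, 0.398], [0.0, 0.0, 0.0, 1.0]] [294.34844533   0.         317.37904611]
```

View pics/w1.png

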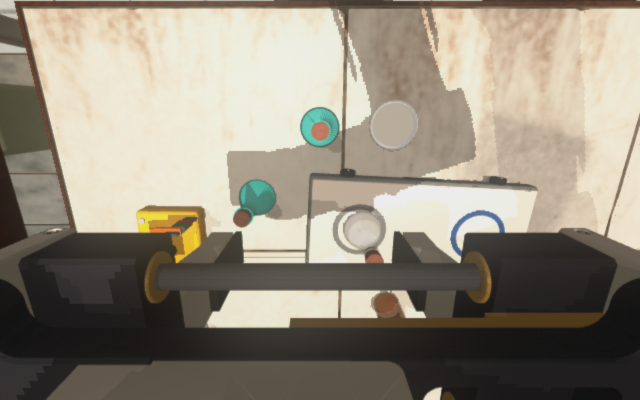

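The wrist view shows the flask base at about (363,230), its stopper at (373,257) and the blue ring at about (478,236).

```bash
python3 - <<'E'
from h import *;import pickle
np.set_printoptions(precision=4,suppress=True)
d=pickle.load(open("d0.pkl","rb"));T,S=d["top"],d["scene"];o,W=pickle.load(open("w1.pkl","rb"))
for b in blobs(W,(0,80,40),(14,255,255),(355,240,390,266)):print(b[:2])
r=blobs(W,(0,80,40),(14,255,255),(355,240,390,266))
u=max(r,key=lambda b:b[1][4])[0]
print(tri((T,(289.65,204.65)),(S,(306.45,194.55)),(W,u)),tri((T,(289.65,204.65)),(W,u)))
print("base",onz(W,(363,230),.03),"ring",onz(W,(360,229),.03))
for p in((312,174),(536,187)):print(onz(W,p,.03))
b=blobs(W,(95,90,40),(125,255,255),(440,200,520,262));m=max(b,key=lambda b:b[1][4]);print(m[:2])
x,y,w,h,_=m[1];l=onz(W,(x,y+26),.03);print("blue top edge",onz(W,(x+w/2,y),.03),"L",l,"R",onz(W,(x+w,y+26),.03))
print("dish",onz(W,(394,125),.012),"decoys",onz(W,(320,130),.09),onz(W,(242,217),.09))
print(go(o,(.526,.010,.20)))
E
```

```text
(array([374.1409, 258.0805]), [366, 252, 18, 11, 149])
(array([0.5255, 0.0123, 0.1165]), [np.float64(0.0014143947043783094), np.float64(0.0011093643695954524), np.float64(0.0007615852312397001)]) (array([0.5246, 0.0118, 0.118 ]), [np.float64(0.0009141495637137252), np.float64(0.0009141495637137346)])
base [0.5286 0.0142 0.03  ] ring [0.5272 0.0101 0.03  ]
[ 0.4521 -0.0539  0.03  ]
[0.4692 0.2344 0.03  ]
(array([473.0564, 225.8991]), [451, 211, 53, 44, 337])
blue top edge [0.5018 0.164  0.03  ] L [0.5388 0.1337 0.03  ] R [0.5389 0.2055 0.03  ]
dish [0.3923 0.0505 0.012 ] decoys [ 0.3943 -0.0444  0.09  ] [ 0.4885 -0.1307  0.09  ]
[-7.26, 5.71, 3.91]
```

Scaled: 10 cm / 75 = 0.1333, 8 cm / 75 = 0.1067.

>>> {"api": "send_rows", "payload": {
  "plan": [
    [[-0.0973,0.0787,0,0,0,0],[-0.0973,0.0787,0,0,0,0],[-0.0973,0.0787,0.0533,0,0,0],[-0.0973,0.0787,0.1067,0,0,0],[-0.0973,0.0787,0.1333,0,0,0],[-0.0973,0.0787,0.1333,0,0,0],[-0.0973,0.0787,0.1333,0,0,0],[-0.0973,0.0787,0.1333,0,0,0]]
  ]
}}

```text
clock: 2.57
tool_pos: [0.5279, 0.0123, 0.141]
orientation: [180.0, 0.1, -180.0]
force: [-0.2, 0.2, 0.0]
opening: 0.0879
gripper_force: 0.0
```

```bash
python3 - <<'E'
from h import *;from plant import ctrl;import pickle
d=pickle.load(open("d0.pkl","rb"));T=d["top"]
o=ctrl.get_obs();s=ctrl.snapshot("wrist");cv2.imwrite("pics/w2.png",s["img"][:,:,::-1]);pickle.dump((o,s),open("w2.pkl","wb"))
print(o['tool_pos']);r=blobs(s,(0,80,40),(14,255,255),(200,150,440,400),40)
for b in r:print(b[:2],onz(s,b[0],.117))
print(go(o,(.5265,.012,.084),-180))
E
```

```text
[0.52791546 0.0122681  0.14101214]
(array([316.18721461, 229.82496195]), [303, 214, 28, 31, 657]) [0.52712247 0.01147941 0.117     ]
(array([358.97530864, 304.03479237]), [342, 290, 38, 28, 891]) [0.58476991 0.04233653 0.117     ]
[0.15, -0.03, 5.7, 0.01, 0.13, 0.01]
```

View pics/w2.png

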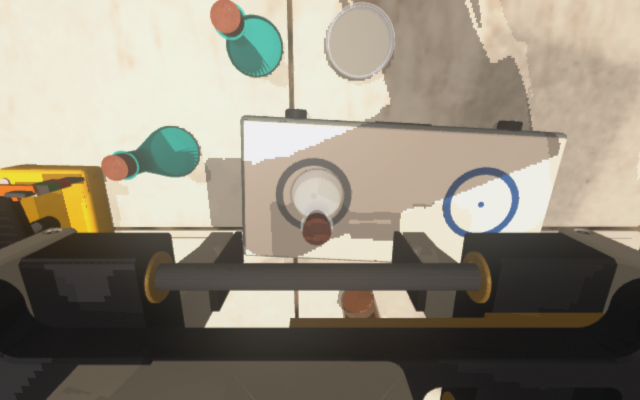

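Now the stopper (316,230) is centred between the fingers, the blue dot is at (481,204), and the flask base is at about (318,194).

Scaled: 5.7 cm / 75 = 0.076, 4 cm / 75 = 0.0533.

>>> {"api": "send_rows", "payload": {
  "plan": [
    [[0.0013,0,0.0267,0,0,0],[0.0013,0,0.0533,0,0,0],[0.0013,0,0.076,0,0,0],[0.0013,0,0.076,0,0,0],[0.0013,0,0.076,0,0,0],[0.0013,0,0.076,0,0,0]]
  ]
}}

```text
clock: 3.12
tool_pos: [0.5271, 0.013, 0.0842]
orientation: [180.0, 0.2, -179.9]
force: [0.4, 1.0, -0.0]
opening: 0.0873
gripper_force: 0.0
```

>>> {"api": "send_rows", "payload": {
  "plan": [
    [[0,0,0,0,0,0],[0,0,0,0,0,0],[0,0,0,0,0,0],[0,0,0,0,0,0],[0,0,0,0,0,0],[0,0,0,0,0,0],[0,0,0,0,0,0],[0,0,0,0,0,0]]
  ],
  "fingers": 0.15
}}

```text
clock: 3.78
tool_pos: [0.5257, 0.0127, 0.0822]
orientation: [-180.0, -0.0, -180.0]
force: [-0.3, -0.4, 1.1]
opening: 0.0398
gripper_force: 0.0
```

```bash
python3 - <<'E'
from h import *;from plant import ctrl;import pickle
np.set_printoptions(precision=4,suppress=True)
o2,W=pickle.load(open("w2.pkl","rb"));T=pickle.load(open("d0.pkl","rb"))["top"]
b=max(blobs(W,(95,90,40),(125,255,255),(435,160,525,245)),key=lambda b:b[1][4])
c=max(cv2.findContours(b[2].astype('uint8'),0,1)[0],key=cv2.contourArea);e=cv2.fitEllipse(c)[0]
print(e,onz(W,e,.03),onz(W,(481,204),.03),tri((W,e),(T,(229.79,201.8))),"base",onz(W,(318,194),.03))
o=ctrl.get_obs();print(o)
E
```

```text
(492.29693603515625, 203.52407836914062) [0.5358 0.1802 0.03  ] [0.5363 0.1694 0.03  ] (array([0.5314, 0.1643, 0.0527]), [np.float64(0.003151289552516246), np.float64(0.0031512895525163563)]) base [0.5264 0.0129 0.03  ]
{'clock': 3.7833, 'joint_pos': array([  22.7745,   14.8616,  -28.7931,   -0.0025,  -46.3502, -112.735 ]), 'qvel': array([ 0.0668,  0.1443, -0.0076,  0.0051,  0.0613,  0.041 ]), 'tau': array([ -0.0001, -43.6553,  22.475 ,   5.3293,  -0.0893,  -0.0001]), 'tool_pos': array([0.5257, 0.0127, 0.0822]), 'orientation': array([-179.9998,   -0.0051, -179.9622]), 'force': array([-0.265 , -0.395 ,  1.1203]), 'moment': array([-0.0248, -0.0348, -0.0499]), 'gripper_force': 0.0, 'opening': 0.03976572486768551}
```

>>> {"api": "send_rows", "payload": {
  "plan": [
    [[0,0,0,0,0,0],[0,0,0,0,0,0],[0,0,0,0,0,0],[0,0,0,0,0,0],[0,0,0,0,0,0],[0,0,0,0,0,0]]
  ]
}}

```text
clock: 4.28
tool_pos: [0.5256, 0.0127, 0.0821]
orientation: [-180.0, -0.0, -180.0]
force: [1.2, 0.0, -1.1]
opening: 0.0207
gripper_force: 28.8
```

>>> {"api": "send_rows", "payload": {
  "plan": [
    [[0,0,0,0,0,0],[0,0,0,0,0,0],[0,0,0,0,0,0]]
  ]
}}

```text
clock: 4.53
tool_pos: [0.5257, 0.0127, 0.0822]
orientation: [-180.0, -0.0, -180.0]
force: [0.3, -0.8, -1.2]
opening: 0.0205
gripper_force: 28.8
```

Scaled: 4.8 cm / 75 = 0.064, 0.05 cm / 75 = 0.0007.

>>> {"api": "send_rows", "payload": {
  "plan": [
    [[0,0,0.0007,0,0,0],[0,0.004,0.0007,0,0,0],[-0.0009,0.0133,0.0007,0,0,0],[-0.0017,0.0267,0.0007,0,0,0],[-0.0027,0.04,0.0007,0,0,0],[-0.0036,0.0533,0.0007,0,0,0],[-0.004,0.0613,0.0007,0,0,0],[-0.0043,0.064,0.0007,0,0,0]]
  ]
}}

```text
clock: 5.2
tool_pos: [0.5292, 0.062, 0.0821]
orientation: [-180.0, 0.0, -179.9]
force: [-0.6, -5.1, 5.6]
opening: 0.0203
gripper_force: 29.2
```

Scaled: 6.7 cm / 75 = 0.0893, 5.1 cm / 75 = 0.068.

>>> {"api": "send_rows", "payload": {
  "plan": [
    [[-0.0004,0.0067,-0.0003,0,0,0],[-0.0013,0.02,-0.0004,0,0,0],[-0.0023,0.036,-0.0004,0,0,0],[-0.0032,0.052,-0.0004,0,0,0],[-0.004,0.068,-0.0004,0,0,0],[-0.0047,0.08,-0.0004,0,0,0],[-0.0053,0.0867,-0.0004,0,0,0],[-0.0053,0.0893,-0.0004,0,0,0]]
  ]
}}

```text
clock: 5.87
tool_pos: [0.533, 0.1288, 0.082]
orientation: [-180.0, -0.0, -179.9]
force: [-0.0, -3.4, 4.1]
opening: 0.0208
gripper_force: 29.1
```

Scaled: 3.95 cm / 75 = 0.0527, 3.85 cm / 75 = 0.0513.

>>> {"api": "send_rows", "payload": {
  "plan": [
    [[-0.0004,0.0067,-0.0001,0,0,0],[-0.0013,0.0187,-0.0001,0,0,0],[-0.0023,0.032,-0.0001,0,0,0],[-0.0033,0.044,-0.0001,0,0,0],[-0.004,0.0513,-0.0001,0,0,0],[-0.004,0.0527,-0.0001,0,0,0],[-0.004,0.0527,-0.0001,0,0,0],[-0.004,0.0527,-0.0001,0,0,0]]
  ]
}}

```text
clock: 6.53
tool_pos: [0.5361, 0.168, 0.082]
orientation: [179.9, 0.0, -180.0]
force: [0.8, 0.7, -0.6]
opening: 0.0203
gripper_force: 28.9
```

```bash
python3 - <<'E'
from h import *;from plant import ctrl;import pickle
o=ctrl.get_obs();print(o['tool_pos'],o['force'])
d={n:ctrl.snapshot(n) for n in("wrist","scene","top")};pickle.dump((o,d),open("s1.pkl","wb"))
a=cv2.resize(d["wrist"]["img"][150:260,240:400],None,fx=3.75,fy=3.75,interpolation=cv2.INTER_CUBIC)[:290]
S=cv2.resize(d["scene"]["img"][170:290,200:340],None,fx=4.28,fy=2.5*1.0,interpolation=cv2.INTER_CUBIC)[:,:a.shape[1]]
S=cv2.copyMakeBorder(S,0,0,0,a.shape[1]-S.shape[1],0)
cv2.imwrite("pics/s1.png",np.vstack([a,S])[:,:,::-1])
E
```

```text
[0.53608745 0.16795123 0.08203252] [ 0.83810599  0.709483   -0.57069842]
```

View pics/s1.png

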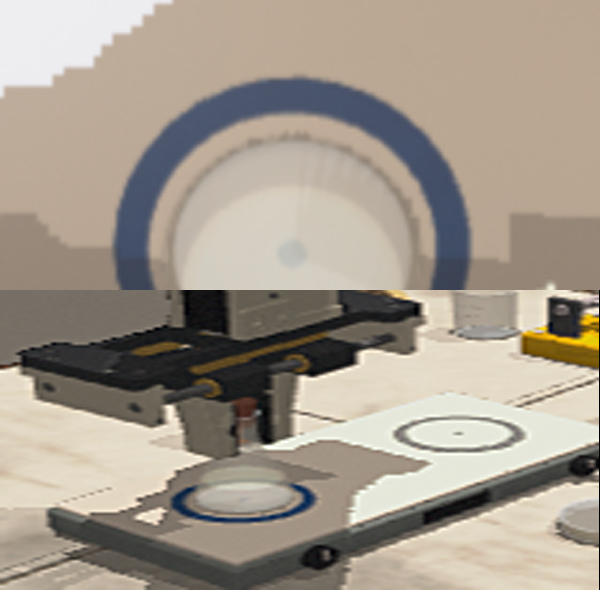

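The flask base sits concentric in the blue ring to within about 1 mm (base edges 173–418 px, ring 113–470 px in the crop). It is upright, so I'll release it.

>>> {"api": "send_rows", "payload": {
  "plan": [
    [[0,0,0,0,0,0],[0,0,0,0,0,0],[0,0,0,0,0,0],[0,0,0,0,0,0],[0,0,0,0,0,0],[0,0,0,0,0,0],[0,0,0,0,0,0],[0,0,0,0,0,0]]
  ],
  "fingers": 0.9
}}

```text
clock: 7.35
tool_pos: [0.5358, 0.1672, 0.0821]
orientation: [-180.0, -0.0, -180.0]
force: [0.1, 0.4, -0.2]
opening: 0.0689
gripper_force: 0.0
```

Scaled: -15 cm / 75 = -0.2, -13 cm / 75 = -0.1733.

>>> {"api": "send_rows", "payload": {
  "plan": [
    [[0,0,-0.0067,0,0,0],[0,0,-0.0267,0,0,0],[0,0,-0.0667,0,0,0],[0,0,-0.12,0,0,0],[0,0,-0.1733,0,0,0],[0,0,-0.2,0,0,0],[0,0,-0.2,0,0,0]]
  ]
}}

```text
clock: 7.93
tool_pos: [0.5384, 0.1683, 0.2386]
orientation: [179.7, 0.5, -179.9]
force: [0.7, -0.0, -0.5]
opening: 0.0791
gripper_force: 0.0
```

```bash
python3 - <<'E'
from h import *;from plant import ctrl;import pickle
np.set_printoptions(precision=4,suppress=True)
o=ctrl.get_obs();print(o['tool_pos'],o['opening']);W=ctrl.snapshot("wrist");S=ctrl.snapshot("scene")
pickle.dump((o,W,S),open("s2.pkl","wb"))
for n,s,roi in(("W",W,(250,150,400,300)),("S",S,(225,190,290,260))):
    for b in blobs(s,(0,80,40),(14,255,255),roi,20):print(n,b[:2],onz(s,b[0],.118))
# orange pointer & switch
print(go(o,(.52,-.251,.2)))
E
```

```text
[0.5384 0.1683 0.2386] 0.07905968237920163
W (array([315.7774, 190.4015]), [307, 181, 18, 20, 274]) [0.5366 0.1673 0.118 ]
W (array([251.9268, 251.439 ]), [250, 245, 5, 14, 41]) [0.6026 0.1007 0.118 ]
S (array([250.8944, 218.2229]), [244, 206, 16, 27, 341]) [0.5386 0.1783 0.118 ]
[1.93, -41.94, 3.66]
```

Scaled: -42 cm / 75 = -0.56, -21 cm / 75 = -0.28.

>>> {"api": "send_rows", "payload": {
  "plan": [
    [[0.0013,-0.0533,0,0,0,0],[0.0013,-0.28,0,0,0,0],[0.0013,-0.56,0,0,0,0],[0.0013,-0.56,0,0,0,0],[0.0013,-0.56,0,0,0,0],[0.0013,-0.56,0,0,0,0],[0.0013,-0.56,0,0,0,0],[0.0013,-0.56,0,0,0,0]]
  ],
  "fingers": 0
}}

```text
clock: 8.7
tool_pos: [0.5339, -0.1663, 0.2309]
orientation: [180.0, -0.1, -180.0]
force: [1.6, 1.0, 0.6]
opening: 0.031
gripper_force: 0.0
```

Scaled: -10.6 cm / 75 = -0.1413, 8 cm / 75 = 0.1067.

>>> {"api": "send_rows", "payload": {
  "plan": [
    [[0.0013,-0.1413,0,0,0,0],[0.0013,-0.1413,0,0,0,0],[0.0013,-0.1413,0,0,0,0],[0.0013,-0.1413,0.0133,0,0,0],[0.0013,-0.1413,0.0533,0,0,0],[0.0013,-0.1413,0.0933,0,0,0],[0.0013,-0.1413,0.1067,0,0,0],[0.0013,-0.1413,0.1067,0,0,0]]
  ]
}}

```text
clock: 9.37
tool_pos: [0.5316, -0.2696, 0.1483]
orientation: [179.9, -0.4, -180.0]
force: [0.1, 0.6, 0.2]
opening: 0.0007
gripper_force: 0.0
```

```bash
python3 - <<'E'
from h import *;from plant import ctrl;import pickle
np.set_printoptions(precision=4,suppress=True)
o=ctrl.get_obs();print(o['tool_pos'],o['opening'],o['force']);W=ctrl.snapshot("wrist");S=ctrl.snapshot("scene")
pickle.dump((o,W,S),open("s3.pkl","wb"))
a=W["img"];b=cv2.resize(S["img"][160:220,300:400],None,fx=6.4,fy=3.3,interpolation=cv2.INTER_CUBIC)
cv2.imwrite("pics/s3.png",np.vstack([a,b])[:,:,::-1])
E
```

```text
[ 0.5316 -0.2696  0.1483] 0.0007147377368123351 [0.0713 0.645  0.2243]
```

View pics/s3.png

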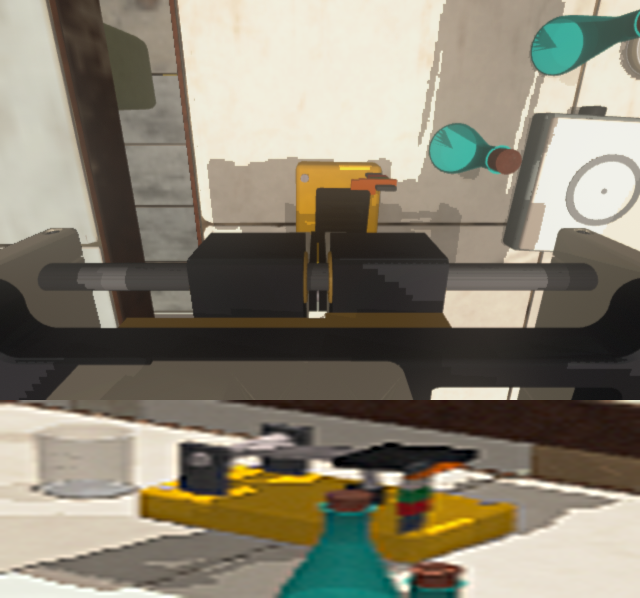

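The pad is in view with its free edge at row 189, columns 317–369. The orange pointer is at (373,184), at rest above the bands.

```bash
python3 - <<'E'
from h import *;import pickle
np.set_printoptions(precision=4,suppress=True)
o,W,S=pickle.load(open("s3.pkl","rb"))
for u in((317,189),(369,189),(343,189)):print(onz(W,u,.083))
a=onz(W,(343,189),.083);print(go(o,(.538,a[1]-.001,.095),-180))
E
```

```text
[ 0.5128 -0.2697  0.083 ]
[ 0.5128 -0.2289  0.083 ]
[ 0.5128 -0.2493  0.083 ]
[-0.68, 1.92, 5.32, 0.1, -0.42, 0.02]
```

Scaled: 5.8 cm / 75 = 0.0773, 5.3 cm / 75 = 0.0707.

>>> {"api": "send_rows", "payload": {
  "plan": [
    [[-0.008,0.0253,0,0,0,0],[-0.008,0.0253,0.0267,0,0,0],[-0.008,0.0253,0.0533,0,0,0],[-0.008,0.0253,0.0707,0,0,0],[-0.008,0.0253,0.0773,0,0,0],[-0.008,0.0253,0.0773,0,0,0],[-0.008,0.0253,0.0773,0,0,0],[-0.008,0.0253,0.0773,0,0,0]]
  ]
}}

```text
clock: 10.13
tool_pos: [0.5413, -0.2517, 0.0958]
orientation: [-180.0, 0.1, -179.9]
force: [-0.1, -0.9, -0.7]
opening: 0.0006
gripper_force: 0.0
```

Scaled: 2.4 cm / 75 = 0.032, 0.35 cm / 75 = 0.0047.

>>> {"api": "send_rows", "payload": {
  "plan": [
    [[0.0047,0.0013,0.0053,0,0,0],[0.0047,0.0013,0.0107,0,0,0],[0.0047,0.0013,0.016,0,0,0],[0.0047,0.0013,0.0213,0,0,0],[0.0047,0.0013,0.0267,0,0,0],[0.0047,0.0013,0.032,0,0,0],[0.0047,0.0013,0.032,0,0,0],[0.0047,0.0013,0.032,0,0,0]]
  ]
}}

```text
clock: 10.8
tool_pos: [0.536, -0.2505, 0.0698]
orientation: [180.0, -0.1, -180.0]
force: [-3.5, 1.1, 3.8]
opening: 0.0002
gripper_force: 2.1
```

Scaled: 0.45 cm / 75 = 0.006, 0.4 cm / 75 = 0.0053.

>>> {"api": "send_rows", "payload": {
  "plan": [
    [[0,0,0.0013,0,0,0],[0,0,0.0027,0,0,0],[0,0,0.004,0,0,0],[0,0,0.0053,0,0,0],[0,0,0.006,0,0,0],[0,0,0.006,0,0,0],[0,0,0.006,0,0,0]]
  ]
}}

```text
clock: 11.38
tool_pos: [0.5362, -0.2505, 0.0656]
orientation: [-180.0, -0.0, -180.0]
force: [-4.5, -1.0, 5.4]
opening: 0.0005
gripper_force: 2.7
```

```bash
python3 - <<'E'
from h import *;from plant import ctrl;import pickle
o=ctrl.get_obs();print(o['tool_pos'],o['force'],o['qvel'].round(2));W=ctrl.snapshot("wrist");S=ctrl.snapshot("scene")
a=cv2.resize(W["img"][100:260,200:440],None,fx=2.6,fy=2,interpolation=cv2.INTER_CUBIC)
b=cv2.resize(S["img"][170:210,330:382],None,fx=12,fy=6.5,interpolation=cv2.INTER_CUBIC);print(a.shape,b.shape)
cv2.imwrite("pics/s4.png",np.vstack([a,b])[:,:,::-1])
E
```

```text
[ 0.53624311 -0.25054091  0.06556861] [-4.51586965 -1.03172562  5.42631006] [-0.    0.09  0.05  0.04 -0.12  0.14]
(320, 624, 3) (260, 624, 3)
```

View pics/s4.png

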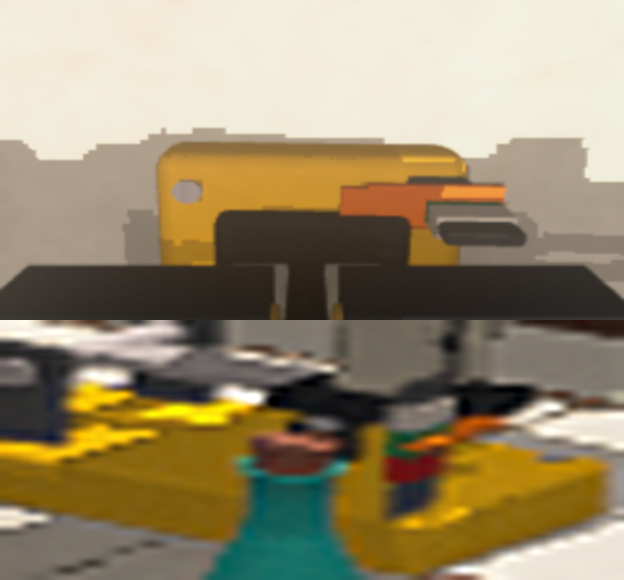

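The pointer crosses the green band of the scale (crop about 430,440; green spans about 430–455). The pad is at z ≈ 65.6 mm with about 5.4 N on it, which fits the middle of green. The arm is steady, so I'll hand in.

```bash
python3 -c "
from plant import ctrl
o=ctrl.get_obs();print(o['tool_pos'],o['force'])
print(ctrl.close_job())"
```

```text
[ 0.5362418  -0.25050648  0.06557994] [-4.78972591 -0.90047055  5.31143433]
the job is handed in; nothing more can be done
None
```

The job is handed in, with no verdict returned: the flask was slid to within about 1 mm of the blue ring's centre, upright, and released, then the paddle was pressed and held in the green band at about 65.6 mm pad height, after 11.5 s of the 43 s allowed.

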